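# Line up spare luggage wheels by size

### The arm

A 7-joint arm with a two-finger parallel gripper is mounted at the origin on the work surface. World frame = base frame: x ahead of the robot, y to its left, z up, the work surface at z = 0. Lengths are in m, angles in rad, forces in N, time in s.
With the tool pointing down it reaches from about 0.4 to 0.9 m from the base axis. Payload 5.5 kg.
Tool frame: the origin (TCP) lies on the mounting face of the last link; the fingertips stand 173 mm ahead of it and the grasp point (between the pads) lies 155 mm ahead of it; z points along the fingers, y is the line along which they close (so a half turn about z gives the same grasp; the last joint's range is limited). The gripper opens to 85 mm and grips with 20 to 120 N. Pads are 22 mm wide; open, the fingers measure 114 mm over their backs; the gripper's body (76 mm by 85 mm) begins 54 mm behind the grasp point. The pads swing forward as they close: fully open they stand 13 mm farther back than shut.
Start: joints at [-0.945, 0.501, -0.427, 1.55, 0.221, 1.138, -0.21], TCP at [0.231, 0.608, 0.405] pointing down, gripper open.
Joint ranges: [-2.88, 2.88], [-0.31, 2.03], [-1.54, 1.56], [0.2, 2.42], [-1.41, 4.55], [0.19, 2.02], [-2.57, 2.57]. Speed limits (rad/s): [2.57, 2.57, 3.14, 3.14, 3.14, 3.14, 3.14].

### API

Orientations are given as a rotation vector (axis times angle).
In Python, from workcell import r gives the robot as it stands.
- The arm moves only by the tool servo_tool, never from a script. Its argument "rows" is a list that holds one entry, the list of rows, each a list of 6 numbers: the shift along the tool's x, y, z each as a share of 200 mm, from -1 to 1, then the turn, a rotation vector about the tool's x, y, z each as a share of 180 degrees, from -1 to 1. A call has 1 to 10 rows; each row shifts and turns the commanded pose from where the row before left it, along the tool's axes as they then stand; what a row does not reach is not made up. A row lasts 1/8 s, in which the tool goes at most 62.5 mm and 10.7 degrees, less where a joint would pass 70% of its speed; a pose out of reach is approached as far as the arm can. A call with a number of a shift or a turn outside -1 to 1 is refused whole. A call with a gripper value outside its range is refused whole. "gripper" is the opening in per cent of the stroke, from 0 (shut) to 100 (fully open), set as the call begins (left out, the last holds). The fingers move at their own pace and stop on an object; "newtons" is the grip in N (left out, the last holds). Time passes only in rows, so rows that do not move let the fingers close. It gives the time, the measured TCP pose, the force, the opening and the grip force at its end, in the units of the state.
- r.sense(): the state, without advancing time (a new reading comes with each control period).
- r.capture(name): name is "scene" or "top"; returns (picture, depth): 480x640x3 uint8, red, green, blue; 480x640 float32, m along the optical axis (not along the pixel's ray), 0 where there is no reading.
- r.camera_params(name): a dict with "fovy" (degrees; the focal length in pixels is half the picture's height over the tangent of half this angle, whatever the lens; pixels are square), "cx", "cy" (the principal point, pixels), "pose" (4x4, takes a point from camera to world coordinates). Camera axes: x right, y down, z forward; pixel columns grow to the right and rows downward; lengths in m; the calibration is good to about 2 mm. A picture is of the moment at which its call begins. camera_params takes no time and is no camera call.
- r.hand_in(): hands the job in; it is judged then, once.
Trained networks look in the newest picture that a camera, given by its name, has taken for a name from the list of things; names that differ only in an ending like _2 or _b are one class to them, and where a whole thing is asked for, a point or a joint stands for the part that bears it (a point fixed in the world has none). Each returns a list of dicts, best first, with "conf" (0 to 1); they miss things now and then, are a little off and sometimes report something else, mostly with a low value. They report only what shows in the picture. A call takes as long as a camera call. They do not tell look-alikes from the thing itself.
- r.recognise(camera, query): "rect" ([left, top, right, bottom] in pixels, round what is visible of it).
- r.silhouettes(camera, query): "mask" (480x640 bool, what is visible of it) and "rect" ([left, top, right, bottom] in pixels, round what is visible of it).
The state is a dict: "time": time; "joint_pos": joint angles; "qd": joint speeds; "effort": joint torques, N m; "eef_pos": TCP position; "tool_rot": TCP orientation; "contact_force": force on the tool from outside, world axes, zero at the start; "torque": the same for the moment, N m; "opening": opening from 0.0 (shut) to 1.0 (fully open); "grasp_force": force on a finger pad.
Only numpy, scipy, OpenCV 4.12 (cv2) and the standard library are available. Lean on these libraries where they do the work, as an engineer would, in place of code of your own. Each camera call takes 0.05 s, during which the arm holds its last target. There are 200 camera calls.

### The job

Line up the four loose luggage wheels that lie on the bench in order of size on the sizing board: the smallest on the white pad next to the upright steel stop, then each next larger one on the next pad, so that the largest is farthest from the stop. Each wheel must lie flat in the middle of its pad, and be let go.

Things in the scene. Friction and masses are not known exactly. Their poses are not given: they have to be found in the camera images.
- wheel_32: Loose spare trolley-case wheel lying flat: black tyre, grey hub disc with a small steel axle end on top; outer diameter 32 mm, 20 mm thick. Origin at the centre of its underside, z up along its axle (its yaw means nothing). It starts on the bare bench, between the sizing board and the robot, in any of four places.
- wheel_42: Loose spare trolley-case wheel lying flat: black tyre, grey hub disc with a small steel axle end on top; outer diameter 42 mm, 23 mm thick. Origin at the centre of its underside, z up along its axle (its yaw means nothing). It starts on the bare bench, between the sizing board and the robot, in any of four places.
- wheel_52: Loose spare trolley-case wheel lying flat: black tyre, grey hub disc with a small steel axle end on top; outer diameter 52 mm, 26 mm thick. Origin at the centre of its underside, z up along its axle (its yaw means nothing). It starts on the bare bench, between the sizing board and the robot, in any of four places.
- wheel_62: Loose spare trolley-case wheel lying flat: black tyre, grey hub disc with a small steel axle end on top; outer diameter 62 mm, 30 mm thick. Origin at the centre of its underside, z up along its axle (its yaw means nothing). It starts on the bare bench, between the sizing board and the robot, in any of four places.
- pad_a: One of four identical fixed white square pads, 70 x 70 mm, 3 mm thick, in a straight row at 80 mm centres on the plywood sizing board (90 x 470 mm, 12 mm thick, fixed to the bench beyond the wheels, lying across in front of the robot, turned by up to 0.2 rad). Origin at the centre of the underside of the pad, so its top face is 3 mm above the origin and 15 mm above the bench; x is across the row, y along the row. Which of the four pads is where in the row differs each time.
- pad_b: One of four identical fixed white square pads, 70 x 70 mm, 3 mm thick, in a straight row at 80 mm centres on the plywood sizing board (90 x 470 mm, 12 mm thick, fixed to the bench beyond the wheels, lying across in front of the robot, turned by up to 0.2 rad). Origin at the centre of the underside of the pad, so its top face is 3 mm above the origin and 15 mm above the bench; x is across the row, y along the row. Which of the four pads is where in the row differs each time.
- pad_c: One of four identical fixed white square pads, 70 x 70 mm, 3 mm thick, in a straight row at 80 mm centres on the plywood sizing board (90 x 470 mm, 12 mm thick, fixed to the bench beyond the wheels, lying across in front of the robot, turned by up to 0.2 rad). Origin at the centre of the underside of the pad, so its top face is 3 mm above the origin and 15 mm above the bench; x is across the row, y along the row. Which of the four pads is where in the row differs each time.
- pad_d: One of four identical fixed white square pads, 70 x 70 mm, 3 mm thick, in a straight row at 80 mm centres on the plywood sizing board (90 x 470 mm, 12 mm thick, fixed to the bench beyond the wheels, lying across in front of the robot, turned by up to 0.2 rad). Origin at the centre of the underside of the pad, so its top face is 3 mm above the origin and 15 mm above the bench; x is across the row, y along the row. Which of the four pads is where in the row differs each time.
- stop: The upright steel stop fixed at one end of the sizing board, in line with the pads, left or right end differing each time: a 50 x 40 mm foot with an upright plate 55 mm tall. Origin at the centre of the underside of its foot, on the board, 12 mm above the bench, 85 mm along the row from the centre of the nearest pad. A low round brass tin lid (40 mm across, 6 mm high) is fixed at the other end.
Mind the look-alikes: they are no part of the job. Leave any blue look-alike of the wheel_52 alone.

How it is judged:
By the outcome, as a careful person would: the job done as asked, in the order asked, and still so for the second after the job is handed in, with the robot touching nothing.
It also fails if it takes over 96 s, if anything falls off the work surface, if the arm or the gripper's body presses on something with over 40 N, if the wrist force passes 120 N, or if a joint passes its speed limit or range.

## Working session

There is one attempt and no reset: what is moved stays moved. The work goes in short steps, Python scripts to look and compute and a tool call to move; the robot and the scene stay as the last step left them, time stands still between calls to the robot, and variables do not carry over. Pictures are saved under pics/ and viewed, at most 14 in all, crops included, and the job is handed in when it is done.

Besides the shell and the picture viewer there is one more tool, called by a JSON object that holds its "op" and its "data", one argument or row to a line. servo_tool: Moves the arm, as the interface text tells. Its arguments: {"type":"object","properties":{"rows":{"type":"array","items":{"type":"array","items":{"type":"array","items":{"type":"number"}}}},"gripper":{"type":"number"},"newtons":{"type":"number"}},"required":["rows"]}

```bash
mkdir -p pics; cat > h.py <<'E'
import numpy as np, cv2
from workcell import r
def cam(n):
    p=r.camera_params(n); f=240/np.tan(np.radians(p["fovy"])/2)
    return p,f,np.array(p["pose"])
def ptz(n,u,v,z):
    "pixel -> world on plane z"
    p,f,T=cam(n); d=T[:3,:3]@np.array([(u-p["cx"])/f,(v-p["cy"])/f,1]); o=T[:3,3]
    return o+d*(z-o[2])/d[2]
def cloud(n,D):
    p,f,T=cam(n); v,u=np.mgrid[:480,:640]
    P=np.stack([(u-p["cx"])/f*D,(v-p["cy"])/f*D,D],-1)
    return P@T[:3,:3].T+T[:3,3]
E
python3 - <<'E'
from h import *
for n in("scene","top"):
    I,D=r.capture(n); cv2.imwrite(f"pics/{n}0.png",I[...,::-1]); np.save(f"{n}D.npy",D)
    p,f,T=cam(n); print(n,f,p["cx"],p["cy"],T.round(3).tolist())
for q in("wheel_52","pad_a","stop"):
    for d in r.recognise("top",q): print(q,np.round(d["rect"],1),round(d["conf"],2))
s=r.sense();print({k:np.round(v,3) for k,v in s.items()})
E
```

```text
scene 467.28373436601635 322.7784858366667 243.33649914423717 [[-0.355, 0.789, -0.501, 0.992], [0.935, 0.308, -0.176, 0.159], [0.015, -0.531, -0.847, 0.84], [0.0, 0.0, 0.0, 1.0]]
top 521.2913693006486 321.9267884067291 245.66112740000665 [[-0.021, -0.984, 0.175, 0.372], [-1.0, 0.023, 0.007, -0.021], [-0.011, -0.175, -0.985, 0.859], [0.0, 0.0, 0.0, 1.0]]
wheel_52 [470.2 278.9 506.  311.3] 0.96
wheel_52 [371.1 281.6 389.1 301.1] 0.88
wheel_52 [241.6 255.8 278.2 292.4] 0.69
wheel_52 [472.2 217.9 503.2 247.4] 0.6
wheel_52 [131.5 292.8 160.5 318.6] 0.59
pad_a [211.1 169.3 254.4 212.4] 0.93
pad_a [303.6 153.6 349.3 199.6] 0.89
pad_a [257.4 161.6 301.2 208. ] 0.82
pad_a [349.1 145.8 394.9 189.3] 0.81
stop [411.  137.8 434.3 175.3] 0.55
{'time': np.float64(0.25), 'joint_pos': array([-0.945,  0.501, -0.427,  1.551,  0.221,  1.138, -0.21 ]), 'qd': array([ 0.001, -0.004, -0.001, -0.002,  0.001,  0.001, -0.   ]), 'effort': array([ 3.0000e-03, -5.6901e+01, -5.8060e+00, -2.8081e+01,  1.2000e-02,
        9.0000e-03,  0.0000e+00]), 'eef_pos': array([0.231, 0.608, 0.404]), 'tool_rot': array([-5.67e-01, -3.09e+00,  1.00e-03]), 'contact_force': array([-0.091,  0.516, -0.406]), 'torque': array([-0.066,  0.043, -0.024]), 'grasp_force': np.float64(0.0), 'opening': np.float64(0.999)}
```

View pics/top0.png

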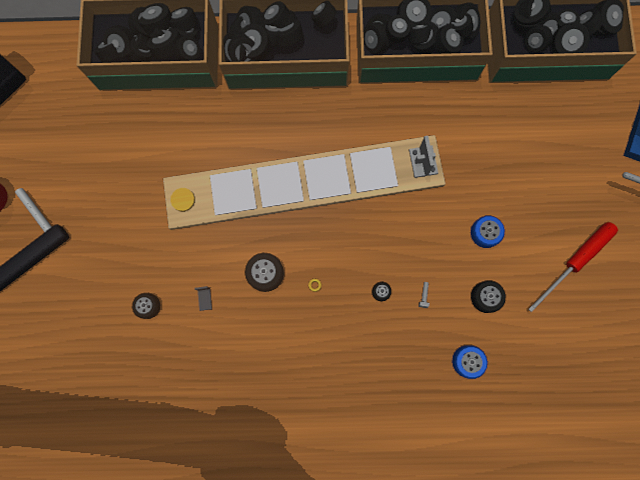

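View pics/scene0.png

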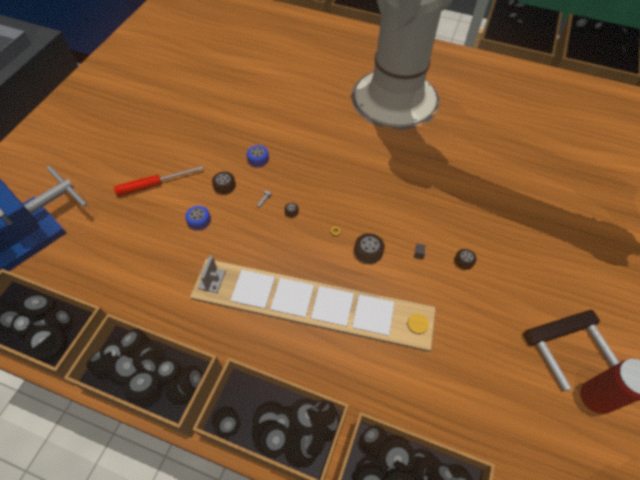

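The top view shows the black wheels at about (146,306)=42, (265,272)=62, (382,291)=32 and (488,296)=52. The two blue look-alikes are at (488,231) and (470,362). The pads run from (374,170), next to the stop at (424,158), to (233,191). The scene view agrees with this.

```bash
cat > loc.py <<'E'
from h import *
C={"top":{42:(146,306),62:(265,272),32:(382,291),52:(488,296)},"scene":{42:(465,259),62:(369,248),32:(291,209),52:(223,182)}}
TH={32:.02,42:.023,52:.026,62:.03}
if __name__=="__main__":
  for n in("top","scene"):
    D=np.load(n+"D.npy"); X=cloud(n,D); I=cv2.imread(f"pics/{n}0.png")
    for k,(u,v) in C[n].items():
        s=np.zeros((480,640),bool); s[v-28:v+28,u-28:u+28]=1
        m=s&(X[...,2]>TH[k]-.006)&(X[...,2]<TH[k]+.01)&(D>0)
        c,l=cv2.connectedComponents(m.astype(np.uint8)); m=l==l[v,u] if l[v,u] else m
        P=X[m]; (x,y),R=cv2.minEnclosingCircle(P[:,:2].astype(np.float32))
        print(n,k,m.sum(),"circ",round(x,4),round(y,4),round(2*R,4),"mean",P.mean(0).round(4),"zmed",np.median(P[:,2]).round(4))
    w=(I.min(2)>150).astype(np.uint8)
    c,l,st,ce=cv2.connectedComponentsWithStats(w)
    for i in range(1,c):
        if 700<st[i,4]<3000 and st[i,2]<70:
            print(n,"pad",ce[i].round(1),st[i,4],ptz(n,*ce[i],.015).round(4),"depthz",np.median(X[l==i][:,2]).round(4))
E
python3 loc.py
```

```text
top 42 516 circ 0.4299 0.2737 0.0432 mean [0.43   0.2721 0.0226] zmed 0.0227
top 62 1133 circ 0.4803 0.0809 0.062 mean [0.4795 0.0804 0.0298] zmed 0.0299
top 32 297 circ 0.4457 -0.1087 0.0322 mean [ 0.4449 -0.1084  0.0197] zmed 0.0199
top 52 825 circ 0.4328 -0.2795 0.0523 mean [ 0.4325 -0.2782  0.0259] zmed 0.026
top pad [373.3 169. ] 1628 [ 0.6507 -0.1041  0.015 ] depthz 0.015
top pad [326.4 176.4] 1637 [ 0.6397 -0.0248  0.015 ] depthz 0.015
top pad [279.4 183.9] 1641 [0.6286 0.0544 0.015 ] depthz 0.0149
top pad [232.3 191.4] 1645 [0.6175 0.1336 0.015 ] depthz 0.015
scene 42 285 circ 0.4323 0.2724 0.0433 mean [0.4335 0.2721 0.0227] zmed 0.0228
scene 62 611 circ 0.4803 0.0803 0.0627 mean [0.4835 0.0804 0.0301] zmed 0.0302
scene 32 137 circ 0.4455 -0.1097 0.0327 mean [ 0.448  -0.1085  0.0197] zmed 0.02
scene 52 333 circ 0.4347 -0.2805 0.0533 mean [ 0.436  -0.2779  0.0261] zmed 0.0263
scene pad [453.   26.7] 787 [-0.3454  0.0777  0.015 ] depthz -0.7502
scene pad [252.5 288.2] 1189 [ 0.6506 -0.1043  0.015 ] depthz 0.0152
scene pad [292.  296.8] 1229 [ 0.6398 -0.0249  0.015 ] depthz 0.015
scene pad [332.3 305.5] 1261 [0.6288 0.0545 0.015 ] depthz 0.0152
scene pad [373.3 314.4] 1294 [0.6178 0.1339 0.015 ] depthz 0.0151
```

{"op": "servo_tool", "data": {
  "rows": [
    [[0,0,0,0,0,0.057],[0,0,0,0,0,0.057],[0,0,0,0,0,0.057],[0,0,0,0,0,0.057],[0,0,0,0,0,0.057],[0,0,0,0,0,0.054],[0,0,0,0,0,0]]
  ],
  "gripper": 75
}}

```text
time: 1.12
eef_pos: [0.2304, 0.6077, 0.4046]
tool_rot: [2.055, 2.376, -0.0]
contact_force: [0.0, -0.1, -0.0]
opening: 0.743
grasp_force: 0.0
```

```bash
cat > go.py <<'E'
import sys
from h import *
from scipy.spatial.transform import Rotation as Ro
W={"32":(.4455,-.109),"42":(.431,.273),"52":(.4337,-.2795),"62":(.4802,.0805)}
P={"32":(.6507,-.1042),"42":(.6397,-.0249),"52":(.6287,.0544),"62":(.6177,.1337)}
s=r.sense(); R=Ro.from_rotvec(s["tool_rot"]).as_matrix(); p=np.array(s["eef_pos"])
Rg=Ro.from_matrix(np.array([[-.139,.9903,0],[.9903,.139,0],[0,0,-1]]).T)
Rg=Ro.from_matrix(np.array([[-.139,.990293,0],[.990293,.139,0],[0,0,-1]]).T)
print("t",round(s["time"],2),"pos",p.round(4),"opening",round(float(s["opening"]),3),"rot share",((Ro.from_matrix(R).inv()*Rg).as_rotvec()/np.pi).round(4),"q",np.round(s["joint_pos"],2))
for a in sys.argv[1:]:
    w,k,z=a.split(","); t=np.array([*(W if w=="w" else P)[k],float(z)])
    sh=R.T@(t-p)/.2; print(a,"total share",sh.round(4)); p=t
E
python3 go.py w,32,0.26 w,32,0.177
```

```text
t 1.12 pos [0.2304 0.6077 0.4046] opening 0.743 rot share [0.     0.0001 0.0017] q [-1.1   0.48 -0.21  1.56  0.11  1.12 -1.19]
w,32,0.26 total share [-3.7009  0.5471  0.7241]
w,32,0.177 total share [ 1.00e-04 -0.00e+00  4.15e-01]
```

{"op": "servo_tool", "data": {
  "rows": [
    [[-0.2,0.13,0,0,0,0],[-0.2,0.13,0,0,0,0],[-0.2,0.13,0,0,0,0],[-0.2,0.13,0,0,0,0],[-0.2,0.027,0,0,0,0],[-0.2,0,0,0,0,0],[-0.2,0,0,0,0,0],[-0.2,0,0,0,0,0],[-0.2,0,0,0,0,0],[-0.2,0,0,0,0,0]]
  ]
}}

```text
time: 2.38
eef_pos: [0.396, 0.2261, 0.4049]
tool_rot: [2.052, 2.379, 0.001]
contact_force: [0.7, 0.0, -0.7]
opening: 0.749
grasp_force: 0.0
```

{"op": "servo_tool", "data": {
  "rows": [
    [[-0.2,0,0,0,0,0],[-0.2,0,0.1,0,0,0],[-0.2,0,0.1,0,0,0],[-0.2,0,0.1,0,0,0],[-0.2,0,0.1,0,0,0],[-0.2,0,0.1,0,0,0],[-0.2,0,0.1,0,0,0],[-0.2,0,0.1,0,0,0],[-0.1,0,0.024,0,0,0],[0,0,0,0,0,0]]
  ]
}}

```text
time: 3.62
eef_pos: [0.4443, -0.1106, 0.2595]
tool_rot: [-2.057, -2.374, 0.001]
contact_force: [-0.7, 0.4, 0.2]
opening: 0.745
grasp_force: 0.0
```

```bash
python3 go.py w,32,0.26 w,32,0.177
```

```text
t 3.62 pos [ 0.4443 -0.1106  0.2595] opening 0.745 rot share [-0.0003  0.0001  0.0011] q [ 0.02  0.36  0.19  2.15 -0.11  0.65  0.43]
w,32,0.26 total share [ 0.0072  0.0071 -0.0026]
w,32,0.177 total share [1.00e-04 4.00e-04 4.15e-01]
```

{"op": "servo_tool", "data": {
  "rows": [
    [[0.007,0.007,0.1,0,0,0],[0,0,0.1,0,0,0],[0,0,0.1,0,0,0],[0,0,0.07,0,0,0],[0,0,0.042,0,0,0],[0,0,0,0,0,0]]
  ]
}}

```text
time: 4.38
eef_pos: [0.4455, -0.1072, 0.1773]
tool_rot: [-2.056, -2.375, 0.0]
contact_force: [0.0, 0.3, 0.4]
opening: 0.751
grasp_force: 0.0
```

{"op": "servo_tool", "data": {
  "rows": [
    [[0,0,0,0,0,0],[0,0,0,0,0,0],[0,0,0,0,0,0],[0,0,0,0,0,0],[0,0,0,0,0,0],[0,0,0,0,0,0]]
  ],
  "gripper": 0,
  "newtons": 35
}}

```text
time: 5.12
eef_pos: [0.4459, -0.1077, 0.1782]
tool_rot: [2.057, 2.374, 0.001]
contact_force: [-1.8, -0.7, 5.8]
opening: 0.355
grasp_force: 34.5
```

```bash
python3 go.py w,32,0.29 p,32,0.29 p,32,0.193
```

```text
t 5.12 pos [ 0.4459 -0.1077  0.1782] opening 0.355 rot share [0.0003 0.0001 0.0011] q [ 0.06  0.52  0.14  2.17 -0.16  0.46  0.47]
w,32,0.29 total share [-0.0065 -0.0024 -0.559 ]
p,32,0.29 total share [-0.1224  1.019   0.0011]
p,32,0.193 total share [ 1.00e-04 -5.00e-04  4.85e-01]
```

{"op": "servo_tool", "data": {
  "rows": [
    [[0,0,-0.1,0,0,0],[0,0,-0.2,0,0,0],[0,0,-0.26,0,0,0],[-0.02,0.16,0,0,0,0],[-0.02,0.17,0,0,0,0],[-0.02,0.17,0,0,0,0],[-0.02,0.17,0,0,0,0],[-0.02,0.17,0,0,0,0],[-0.022,0.176,0,0,0,0],[0,0,0,0,0,0]]
  ]
}}

```text
time: 6.38
eef_pos: [0.6521, -0.102, 0.2894]
tool_rot: [2.054, 2.375, 0.002]
contact_force: [-0.2, -0.3, -0.3]
opening: 0.358
grasp_force: 34.9
```

```bash
python3 go.py p,32,0.194
```

```text
t 6.38 pos [ 0.6521 -0.102   0.2894] opening 0.358 rot share [0.0006 0.0001 0.0016] q [-0.02  0.61  0.19  1.63 -0.14  0.91  0.36]
p,32,0.194 total share [-0.0096 -0.0095  0.4767]
```

{"op": "servo_tool", "data": {
  "rows": [
    [[-0.003,-0.007,0.12,0,0,0],[0,0,0.12,0,0,0],[0,0,0.12,0,0,0],[0,0,0.07,0,0,0],[0,0,0.03,0,0,0],[0,0,0.018,0,0,0],[0,0,0,0,0,0],[0,0,0,0,0,0]]
  ]
}}

```text
time: 7.38
eef_pos: [0.6493, -0.1036, 0.1946]
tool_rot: [2.056, 2.374, 0.001]
contact_force: [-0.4, -0.4, -0.0]
opening: 0.354
grasp_force: 34.9
```

{"op": "servo_tool", "data": {
  "rows": [
    [[0,0,0,0,0,0],[0,0,0,0,0,0],[0,0,0,0,0,0],[0,0,0,0,0,0]]
  ],
  "gripper": 75
}}

```text
time: 7.88
eef_pos: [0.6489, -0.1036, 0.1939]
tool_rot: [-2.057, -2.374, 0.0]
contact_force: [0.2, -0.4, -0.5]
opening: 0.75
grasp_force: 0.0
```

{"op": "servo_tool", "data": {
  "rows": [
    [[0,0,-0.1,0,0,0],[0,0,-0.2,0,0,0],[0,0,-0.2,0,0,0],[0,0,0,0,0,0]]
  ]
}}

```text
time: 8.38
eef_pos: [0.6509, -0.1041, 0.2997]
tool_rot: [2.052, 2.368, 0.008]
contact_force: [0.2, 0.2, 0.4]
opening: 0.749
grasp_force: 0.0
```

```bash
python3 go.py w,42,0.29 w,42,0.179
```

```text
t 8.38 pos [ 0.6509 -0.1041  0.2997] opening 0.749 rot share [0.0029 0.0007 0.0011] q [-0.02  0.59  0.19  1.63 -0.14  0.92  0.36]
w,42,0.29 total share [ 2.0229 -0.8203  0.0366]
w,42,0.179 total share [ 0.0013 -0.005   0.555 ]
```

{"op": "servo_tool", "data": {
  "rows": [
    [[0.2,-0.08,0,0,0,0],[0.2,-0.08,0,0,0,0],[0.2,-0.08,0,0,0,0],[0.2,-0.08,0,0,0,0],[0.2,-0.08,0,0,0,0],[0.2,-0.08,0,0,0,0],[0.2,-0.08,0,0,0,0],[0.22,-0.09,0,0,0,0],[0.2,-0.09,0.03,0,0,0],[0.2,-0.08,0,0,0,0]]
  ]
}}

```text
time: 9.62
eef_pos: [0.4277, 0.2739, 0.2878]
tool_rot: [-2.057, -2.374, 0.001]
contact_force: [1.3, -0.4, -0.4]
opening: 0.75
grasp_force: 0.0
```

{"op": "servo_tool", "data": {
  "rows": [
    [[0,0,0,0,0,0],[0,0,0,0,0,0],[0,0,0,0,0,0]]
  ]
}}

```text
time: 10.0
eef_pos: [0.4297, 0.2717, 0.288]
tool_rot: [2.059, 2.372, -0.0]
contact_force: [-0.4, -0.6, 0.7]
opening: 0.751
grasp_force: 0.0
```

```bash
python3 go.py w,42,0.18
```

```text
t 10.0 pos [0.4297 0.2717 0.288 ] opening 0.751 rot share [0.0001 0.0002 0.0004] q [-0.71  0.38  0.11  2.02 -0.06  0.75 -0.42]
w,42,0.18 total share [0.0059 0.0072 0.54  ]
```

{"op": "servo_tool", "data": {
  "rows": [
    [[0.006,0.007,0.14,0,0,0],[0,0,0.14,0,0,0],[0,0,0.12,0,0,0],[0,0,0.09,0,0,0],[0,0,0.05,0,0,0],[0,0,0,0,0,0]]
  ]
}}

```text
time: 10.75
eef_pos: [0.4303, 0.274, 0.1795]
tool_rot: [-2.058, -2.374, 0.001]
contact_force: [-0.5, 0.2, -0.7]
opening: 0.754
grasp_force: 0.0
```

{"op": "servo_tool", "data": {
  "rows": [
    [[0,0,0,0,0,0],[0,0,0,0,0,0],[0,0,0,0,0,0],[0,0,0,0,0,0],[0,0,0,0,0,0]]
  ],
  "gripper": 0
}}

```text
time: 11.38
eef_pos: [0.4306, 0.2746, 0.181]
tool_rot: [2.057, 2.374, 0.002]
contact_force: [-0.6, -0.8, 6.2]
opening: 0.473
grasp_force: 35.3
```

```bash
python3 go.py w,42,0.29 p,42,0.29 p,42,0.194
```

```text
t 11.38 pos [0.4306 0.2746 0.181 ] opening 0.473 rot share [ 0.0005 -0.0002  0.0011] q [-0.69  0.57  0.08  2.05 -0.09  0.53 -0.4 ]
w,42,0.29 total share [-0.0077  0.0016 -0.5452]
p,42,0.29 total share [-1.623e+00  8.206e-01 -1.000e-04]
p,42,0.194 total share [-4.0e-04 -7.0e-04  4.8e-01]
```

{"op": "servo_tool", "data": {
  "rows": [
    [[0,0,-0.1,0,0,0],[0,0,-0.2,0,0,0],[0,0,-0.25,0,0,0],[-0.2,0.1,0,0,0,0],[-0.2,0.1,0,0,0,0],[-0.2,0.1,0,0,0,0],[-0.2,0.1,0,0,0,0],[-0.2,0.1,0,0,0,0],[-0.2,0.1,0,0,0,0],[-0.2,0.1,0,0,0,0]]
  ]
}}

```text
time: 12.62
eef_pos: [0.6094, 0.0161, 0.2902]
tool_rot: [2.056, 2.375, 0.001]
contact_force: [0.1, 0.1, -0.1]
opening: 0.468
grasp_force: 35.6
```

{"op": "servo_tool", "data": {
  "rows": [
    [[-0.123,0.06,0,0,0,0],[-0.1,0.06,0,0,0,0],[0,0,0,0,0,0],[0,0,0,0,0,0]]
  ]
}}

```text
time: 13.12
eef_pos: [0.6382, -0.0225, 0.2897]
tool_rot: [-2.055, -2.374, -0.0]
contact_force: [0.7, 0.0, -0.5]
opening: 0.467
grasp_force: 35.6
```

```bash
python3 go.py p,42,0.196
```

```text
t 13.12 pos [ 0.6382 -0.0225  0.2897] opening 0.467 rot share [-0.0002 -0.0003  0.0014] q [-0.14  0.58  0.18  1.69 -0.13  0.89  0.24]
p,42,0.196 total share [-0.0136  0.0059  0.4684]
```

{"op": "servo_tool", "data": {
  "rows": [
    [[-0.006,0.006,0.12,0,0,0],[0,0,0.12,0,0,0],[0,0,0.12,0,0,0],[0,0,0.06,0,0,0],[0,0,0.03,0,0,0],[0,0,0.018,0,0,0],[0,0,0,0,0,0],[0,0,0,0,0,0]]
  ]
}}

```text
time: 14.12
eef_pos: [0.6405, -0.0246, 0.197]
tool_rot: [2.057, 2.374, 0.001]
contact_force: [0.5, -0.2, -0.2]
opening: 0.471
grasp_force: 35.7
```

{"op": "servo_tool", "data": {
  "rows": [
    [[0,0,0,0,0,0],[0,0,0,0,0,0],[0,0,0,0,0,0],[0,0,0,0,0,0]]
  ],
  "gripper": 85
}}

```text
time: 14.62
eef_pos: [0.6402, -0.0246, 0.1963]
tool_rot: [2.057, 2.374, 0.0]
contact_force: [-0.3, -0.2, -0.7]
opening: 0.85
grasp_force: 0.0
```

{"op": "servo_tool", "data": {
  "rows": [
    [[0,0,-0.1,0,0,0],[0,0,-0.2,0,0,0],[0,0,-0.2,0,0,0],[0,0,0,0,0,0]]
  ]
}}

```text
time: 15.12
eef_pos: [0.6422, -0.0249, 0.302]
tool_rot: [2.053, 2.369, 0.01]
contact_force: [1.5, -0.4, 0.5]
opening: 0.852
grasp_force: 0.0
```

```bash
python3 go.py w,52,0.29 w,52,0.179
```

```text
t 15.12 pos [ 0.6422 -0.0249  0.302 ] opening 0.852 rot share [0.0029 0.0004 0.0011] q [-0.14  0.56  0.19  1.68 -0.13  0.9   0.24]
w,52,0.29 total share [-1.1118 -1.2134  0.0501]
w,52,0.179 total share [ 0.0006 -0.0051  0.555 ]
```

{"op": "servo_tool", "data": {
  "rows": [
    [[-0.16,-0.18,0,0,0,0],[-0.16,-0.18,0,0,0,0],[-0.16,-0.18,0,0,0,0],[-0.16,-0.18,0,0,0,0],[-0.16,-0.17,0,0,0,0],[-0.16,-0.17,0.02,0,0,0],[-0.152,-0.153,0.03,0,0,0],[0,0,0,0,0,0],[0,0,0,0,0,0]]
  ]
}}

```text
time: 16.25
eef_pos: [0.4319, -0.279, 0.2864]
tool_rot: [-2.057, -2.374, -0.001]
contact_force: [-0.2, -0.7, 0.2]
opening: 0.851
grasp_force: 0.0
```

```bash
python3 go.py w,52,0.18; python3 - <<'E'
from h import *
I,D=r.capture("top"); cv2.imwrite("pics/top1.png",cv2.resize(I[120:320,200:520,::-1],None,fx=2,fy=2))
E
```

```text
t 16.25 pos [ 0.4319 -0.279   0.2864] opening 0.851 rot share [ 0.0001 -0.0002  0.0011] q [ 0.31  0.39  0.25  2.01 -0.14  0.76  0.79]
w,52,0.18 total share [-0.0041  0.0085  0.5321]
```

View pics/top1.png

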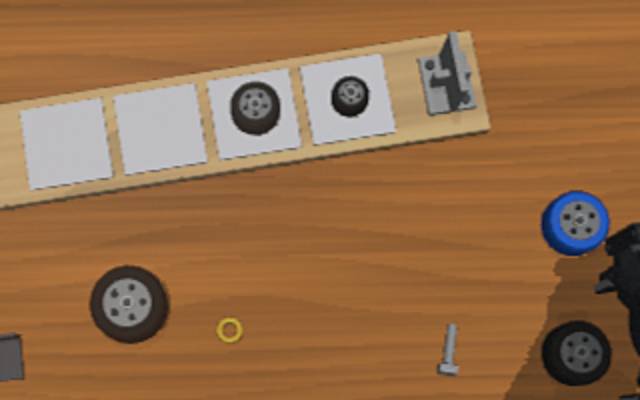

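The crop shows wheel 32 at (350,95) and wheel 42 at (255,107), both flat on the middle of their pads. Wheel 52 is at (577,352), clear of the blue look-alike.

{"op": "servo_tool", "data": {
  "rows": [
    [[-0.004,0.008,0.14,0,0,0],[0,0,0.14,0,0,0],[0,0,0.12,0,0,0],[0,0,0.09,0,0,0],[0,0,0.045,0,0,0],[0,0,0,0,0,0]]
  ]
}}

```text
time: 17.05
eef_pos: [0.4336, -0.2796, 0.179]
tool_rot: [-2.056, -2.374, 0.0]
contact_force: [0.8, 0.1, 0.0]
opening: 0.85
grasp_force: 0.0
```

{"op": "servo_tool", "data": {
  "rows": [
    [[0,0,0,0,0,0],[0,0,0,0,0,0],[0,0,0,0,0,0],[0,0,0,0,0,0],[0,0,0,0,0,0]]
  ],
  "gripper": 0
}}

```text
time: 17.68
eef_pos: [0.4338, -0.2801, 0.1804]
tool_rot: [2.056, 2.373, 0.001]
contact_force: [-1.3, 1.0, 5.3]
opening: 0.588
grasp_force: 36.1
```

```bash
python3 go.py w,52,0.29 p,52,0.29 p,52,0.194
```

```text
t 17.68 pos [ 0.4338 -0.2801  0.1804] opening 0.588 rot share [0.0005 0.0002 0.0011] q [ 0.36  0.58  0.2   2.04 -0.21  0.54  0.85]
w,52,0.29 total share [ 0.0027  0.0006 -0.5478]
p,52,0.29 total share [1.5135e+00 1.2030e+00 6.0000e-04]
p,52,0.194 total share [ 4.0e-04 -7.0e-04  4.8e-01]
```

{"op": "servo_tool", "data": {
  "rows": [
    [[0,0,-0.1,0,0,0],[0,0,-0.2,0,0,0],[0,0,-0.25,0,0,0],[0.17,0.13,0,0,0,0],[0.17,0.13,0,0,0,0],[0.17,0.13,0,0,0,0],[0.17,0.13,0,0,0,0],[0.17,0.13,0,0,0,0],[0.17,0.13,0,0,0,0],[0.17,0.14,0,0,0,0]]
  ]
}}

```text
time: 18.92
eef_pos: [0.5821, -0.0169, 0.2898]
tool_rot: [2.057, 2.374, 0.001]
contact_force: [0.0, -0.4, -0.7]
opening: 0.591
grasp_force: 36.9
```

{"op": "servo_tool", "data": {
  "rows": [
    [[0.17,0.14,0,0,0,0],[0.154,0.144,0,0,0,0],[0,0,0,0,0,0],[0,0,0,0,0,0]]
  ]
}}

```text
time: 19.42
eef_pos: [0.6283, 0.0536, 0.2892]
tool_rot: [2.057, 2.374, -0.001]
contact_force: [-0.2, 0.2, -0.4]
opening: 0.588
grasp_force: 36.9
```

```bash
python3 go.py p,52,0.196
```

```text
t 19.43 pos [0.6283 0.0536 0.2892] opening 0.588 rot share [-0.0002  0.0002  0.0011] q [-0.26  0.56  0.17  1.71 -0.12  0.88  0.11]
p,52,0.196 total share [0.0038 0.003  0.4661]
```

{"op": "servo_tool", "data": {
  "rows": [
    [[0.002,0.003,0.12,0,0,0],[0,0,0.12,0,0,0],[0,0,0.12,0,0,0],[0,0,0.06,0,0,0],[0,0,0.03,0,0,0],[0,0,0.017,0,0,0],[0,0,0,0,0,0],[0,0,0,0,0,0]]
  ]
}}

```text
time: 20.42
eef_pos: [0.6295, 0.0547, 0.1966]
tool_rot: [2.057, 2.374, 0.001]
contact_force: [-0.8, -0.3, -0.3]
opening: 0.587
grasp_force: 36.9
```

{"op": "servo_tool", "data": {
  "rows": [
    [[0,0,0,0,0,0],[0,0,0,0,0,0],[0,0,0,0,0,0],[0,0,0,0,0,0]]
  ],
  "gripper": 97
}}

```text
time: 20.92
eef_pos: [0.6292, 0.0547, 0.1959]
tool_rot: [-2.057, -2.374, -0.0]
contact_force: [-0.7, -1.0, -0.1]
opening: 0.968
grasp_force: 0.0
```

{"op": "servo_tool", "data": {
  "rows": [
    [[0,0,-0.1,0,0,0],[0,0,-0.2,0,0,0],[0,0,-0.2,0,0,0],[0,0,0,0,0,0]]
  ]
}}

```text
time: 21.42
eef_pos: [0.6311, 0.0546, 0.3015]
tool_rot: [2.053, 2.37, 0.011]
contact_force: [-0.5, 0.3, -0.0]
opening: 0.971
grasp_force: 0.0
```

```bash
python3 go.py w,62,0.29 w,62,0.179
```

```text
t 21.43 pos [0.6311 0.0546 0.3015] opening 0.971 rot share [ 0.0029 -0.      0.0011] q [-0.26  0.55  0.18  1.7  -0.12  0.89  0.11]
w,62,0.29 total share [ 0.2355 -0.7291  0.0508]
w,62,0.179 total share [ 0.    -0.005  0.555]
```

{"op": "servo_tool", "data": {
  "rows": [
    [[0.05,-0.15,0,0,0,0],[0.05,-0.15,0,0,0,0],[0.05,-0.15,0,0,0,0],[0.05,-0.15,0.02,0,0,0],[0.036,-0.12,0.03,0,0,0],[0,0,0,0,0,0],[0,0,0,0,0,0]]
  ]
}}

```text
time: 22.3
eef_pos: [0.4809, 0.0808, 0.2865]
tool_rot: [2.056, 2.373, 0.002]
contact_force: [-0.3, 0.9, -0.5]
opening: 0.969
grasp_force: 0.0
```

```bash
python3 go.py w,62,0.182
```

```text
t 22.3 pos [0.4809 0.0808 0.2865] opening 0.969 rot share [0.0005 0.     0.0011] q [-0.37  0.35  0.17  2.07 -0.09  0.73  0.  ]
w,62,0.182 total share [-0.0009 -0.0043  0.5224]
```

{"op": "servo_tool", "data": {
  "rows": [
    [[-0.001,-0.003,0.14,0,0,0],[0,0,0.14,0,0,0],[0,0,0.11,0,0,0],[0,0,0.09,0,0,0],[0,0,0.043,0,0,0],[0,0,0,0,0,0]]
  ]
}}

```text
time: 23.05
eef_pos: [0.4798, 0.0803, 0.181]
tool_rot: [-2.058, -2.374, 0.001]
contact_force: [-0.2, 0.3, -0.2]
opening: 0.97
grasp_force: 0.0
```

{"op": "servo_tool", "data": {
  "rows": [
    [[0,0,0,0,0,0],[0,0,0,0,0,0],[0,0,0,0,0,0],[0,0,0,0,0,0],[0,0,0,0,0,0]]
  ],
  "gripper": 0,
  "newtons": 40
}}

```text
time: 23.68
eef_pos: [0.4799, 0.0806, 0.1823]
tool_rot: [2.056, 2.373, 0.003]
contact_force: [-0.2, -1.3, 6.3]
opening: 0.703
grasp_force: 43.8
```

```bash
python3 go.py w,62,0.29 p,62,0.29 p,62,0.194
```

```text
t 23.68 pos [0.4799 0.0806 0.1823] opening 0.703 rot share [ 0.0006 -0.0001  0.0011] q [-0.33  0.54  0.13  2.11 -0.14  0.5   0.05]
w,62,0.29 total share [-5.000e-04  2.200e-03 -5.384e-01]
p,62,0.29 total share [0.1654 0.7184 0.0014]
p,62,0.194 total share [-1.0e-04 -9.0e-04  4.8e-01]
```

{"op": "servo_tool", "data": {
  "rows": [
    [[0,0,-0.1,0,0,0],[0,0,-0.2,0,0,0],[0,0,-0.24,0,0,0],[0.033,0.144,0,0,0,0],[0.033,0.144,0,0,0,0],[0.033,0.144,0,0,0,0],[0.033,0.144,0,0,0,0],[0.033,0.144,0,0,0,0],[0,0,0,0,0,0],[0,0,0,0,0,0]]
  ]
}}

```text
time: 24.92
eef_pos: [0.6163, 0.1334, 0.2888]
tool_rot: [-2.056, -2.374, 0.002]
contact_force: [-0.5, 0.0, -1.4]
opening: 0.703
grasp_force: 44.1
```

```bash
python3 go.py p,62,0.198
```

```text
t 24.93 pos [0.6163 0.1334 0.2888] opening 0.703 rot share [-0.0005  0.0001  0.0011] q [-0.38  0.56  0.17  1.71 -0.11  0.88 -0.02]
p,62,0.198 total share [0.0005 0.0077 0.4541]
```

{"op": "servo_tool", "data": {
  "rows": [
    [[0,0.007,0.12,0,0,0],[0,0,0.12,0,0,0],[0,0,0.11,0,0,0],[0,0,0.06,0,0,0],[0,0,0.03,0,0,0],[0,0,0.015,0,0,0],[0,0,0,0,0,0],[0,0,0,0,0,0]]
  ]
}}

```text
time: 25.92
eef_pos: [0.6189, 0.134, 0.199]
tool_rot: [2.057, 2.374, 0.001]
contact_force: [-0.5, 0.2, -1.2]
opening: 0.697
grasp_force: 44.1
```

{"op": "servo_tool", "data": {
  "rows": [
    [[0,0,0,0,0,0],[0,0,0,0,0,0],[0,0,0,0,0,0],[0,0,0,0,0,0]]
  ],
  "gripper": 97
}}

```text
time: 26.42
eef_pos: [0.6186, 0.1339, 0.1984]
tool_rot: [2.057, 2.374, 0.0]
contact_force: [0.1, 0.1, -0.0]
opening: 0.973
grasp_force: 0.0
```

{"op": "servo_tool", "data": {
  "rows": [
    [[0,0,-0.1,0,0,0],[0,0,-0.2,0,0,0],[0,0,-0.2,0,0,0],[0,-0.2,-0.2,0,0,0],[0.2,-0.2,0,0,0,0],[0.2,-0.2,0,0,0,0],[0.2,0,0,0,0,0],[0.2,0,0,0,0,0],[0.2,0,0,0,0,0],[0,0,0,0,0,0]]
  ]
}}

```text
time: 27.68
eef_pos: [0.4698, 0.3189, 0.3398]
tool_rot: [-2.049, -2.38, -0.005]
contact_force: [-0.5, -0.4, 0.1]
opening: 0.972
grasp_force: 0.0
```

```bash
python3 - <<'E'
from h import *
W={32:(.6507,-.1042,.035),42:(.6397,-.0249,.038),52:(.6287,.0544,.041),62:(.6177,.1337,.045)}
for n in("top","scene"):
    I,D=r.capture(n); X=cloud(n,D)
    if n=="top": cv2.imwrite("pics/top2.png",cv2.resize(I[110:330,150:530,::-1],None,fx=2,fy=2))
    for k,(x,y,z) in W.items():
        m=(np.hypot(X[...,0]-x,X[...,1]-y)<.04)&(X[...,2]>z-.006)&(X[...,2]<z+.012)&(D>0)
        P=X[m]; (a,b),R=cv2.minEnclosingCircle(P[:,:2].astype(np.float32))
        print(n,k,"err mm",round((a-x)*1e3,1),round((b-y)*1e3,1),"dia",round(2e3*R,1),"z",np.median(P[:,2]).round(4),z)
E
```

```text
top 32 err mm -1.4 0.1 dia 32.7 z 0.0349 0.035
top 42 err mm 0.7 -0.3 dia 41.9 z 0.038 0.038
top 52 err mm 0.7 1.2 dia 52.2 z 0.041 0.041
top 62 err mm 1.2 0.8 dia 62.7 z 0.045 0.045
scene 32 err mm -0.6 -0.4 dia 32.2 z 0.0351 0.035
scene 42 err mm 1.3 -1.4 dia 42.5 z 0.0381 0.038
scene 52 err mm 0.9 0.6 dia 52.6 z 0.0413 0.041
scene 62 err mm 1.5 -0.2 dia 62.5 z 0.0454 0.045
```

View pics/top2.png

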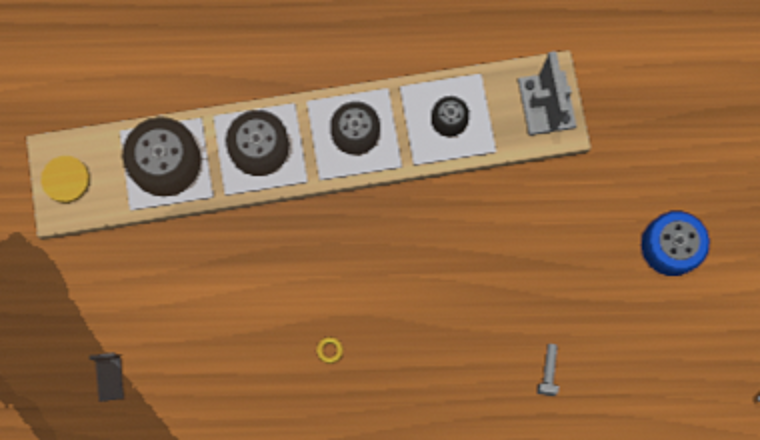

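The crop shows all four wheels lying flat and growing away from the stop: (450,116), (355,127), (258,142), (161,156). Each measures within 2 mm of its pad centre. The blue wheel at (676,243) has not moved.

```bash
python3 -c "
from workcell import r
print(r.hand_in())"
```

```text
the job is handed in; nothing more can be done
None
```

The four wheels are lined up 32, 42, 52, 62 mm outward from the stop, each flat, released and within 2 mm of its pad centre, and the job was handed in at about 28 s.

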